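Set out the cooling block for pipetting

ROBOT

A 7-joint arm with a two-finger parallel gripper is mounted at the origin on the work surface. World frame = base frame: x ahead of the robot, y to its left, z up, the work surface at z = 0. Lengths are in m, angles in rad, forces in N, time in s.
With the tool pointing down it reaches from about 0.425 to 0.925 m from the base axis. Payload 6.8 kg.
Tool frame: the origin (TCP) lies between the finger pads, 19 mm behind the fingertips; this is the grasp point; z points along the fingers, y is the line along which they close (so a half turn about z gives the same grasp; the last joint's range is limited). The gripper opens to 85 mm and grips with 20 to 120 N. Pads are 22 mm wide; open, the fingers measure 114 mm over their backs; the gripper's body (76 mm by 85 mm) begins 54 mm behind the grasp point. The pads swing forward as they close: fully open they stand 13 mm farther back than shut.
Start: joints at [-1.373, 0.477, 0.022, 1.555, -0.011, 1.109, -0.083], TCP at [0.203, 0.644, 0.25] pointing down, gripper open.
Joint ranges: [-2.96, 2.96], [-0.34, 2.1], [-1.41, 1.46], [0.24, 2.44], [-1.37, 4.51], [0.17, 1.92], [-2.96, 2.96]. Speed limits (rad/s): [2.39, 2.39, 3.14, 3.14, 3.14, 3.14, 3.14].

INTERFACE

Orientations are given as a unit quaternion [w, x, y, z].
In Python, from station import bot gives the robot as it stands. The module is installed in compiled form; this text tells all that it offers.
- The arm moves only by the tool drive_tool, never from a script. Its argument "commands" is a list of rows, each an object with "hand": the opening, from 0 (shut) to 1 (fully open); "translation": the shift along the world's x, y, z in mm, a list of three; "angular": the turn, a rotation vector about the world's x, y, z in rad, a list of three. In form: [{"hand": hand, "translation": [tx, ty, tz], "angular": [ax, ay, az]}, ...]. A call has 1 to 12 rows; each row is the pose to reach, as a shift and turn from the pose commanded when the call began; what a row does not reach only later rows make up. A row lasts 1/8 s, in which the tool goes at most 62.5 mm and 10.7 degrees, less where a joint would pass 70% of its speed; a pose out of reach is approached as far as the arm can. A call with a gripper value outside its range is refused whole. The fingers move at their own pace and stop on an object; "force" is the grip in N (left out, the last holds). Time passes only in rows, so rows that repeat a pose let the fingers close. It gives the time, the measured TCP pose, the force, the opening and the grip force at its end, in the units of the state.
- bot.get_obs(): the state, without advancing time (a new reading comes with each control period).
- bot.read_camera(name): name is "scene" or "top" or "wrist"; returns the picture (384x512x3 uint8, red, green, blue); there is no depth.
- bot.camera_model(name): a dict with "fx", "fy", "cx", "cy" (pixels), "view" (4x4, takes a point from world to camera coordinates). Camera axes: x right, y up, looking along -z (the intrinsics and any distortion apply to the point x, -y, -z); pixel columns grow to the right and rows downward; lengths in m; the calibration is good to about 2 mm. A picture is of the moment at which its call begins: read the wrist's pose just before it. camera_model takes no time and is no camera call; for the wrist camera it gives the pose at the moment of the call.
- bot.hand_in(): hands the job in; it is judged then, once.
Trained networks look in the newest picture that a camera, given by its name, has taken for a name from the list of things; names that differ only in an ending like _2 or _b are one class to them, and where a whole thing is asked for, a point or a joint stands for the part that bears it (a point fixed in the world has none). Each returns a list of dicts, best first, with "score" (0 to 1); they miss things now and then, are a little off and sometimes report something else, mostly with a low value. They report only what shows in the picture. A call takes as long as a camera call. They do not tell look-alikes from the thing itself.
- bot.find_in(camera, query): "position" ([column, row] in pixels, amid what is visible of it).
- bot.outline_of(camera, query): "pixels" (384x512 bool, what is visible of it) and "position" ([column, row] in pixels, amid what is visible of it).
The state is a dict: "t": time; "q": joint angles; "joint_vel": joint speeds; "joint_torque": joint torques, N m; "eef_pos": TCP position; "tool_rot": TCP orientation; "contact_force": force on the tool from outside, world axes, zero at the start; "torque": the same for the moment, N m; "gripper_width": opening from 0.0 (shut) to 1.0 (fully open); "grasp_force": force on a finger pad.
Only numpy, scipy, OpenCV 4.12 (cv2) and the standard library are available. Lean on these libraries where they do the work, as an engineer would, in place of code of your own. Each camera call takes 0.05 s, during which the arm holds its last target. There are 200 camera calls.

TASK

Swing the shaker's hold-down bar up and back beyond upright, then slide the aluminium block out from beneath it towards the shaker's open front until it is clear of the fixed keeper at its rear, and set the block down on the rectangle outlined on the black mat. Put the grey lid squarely on top of the block, stand the white bottle upright on the mat in front of the block (on the robot's side) and set the tip box on the mat behind it (on the far side), square with the block. Bottle and tip box go on the block's long centre line, each with a gap of 2 cm to the block; leave everything released and still.

Things in the scene. Friction and masses are not known exactly. Their poses are not given: they have to be found in the camera images.
- mat: fixed black mat 260 x 100 mm, 3 mm thick, long side away from the robot, with a white outline of an 80 x 56 mm rectangle (long side along the mat) for the block. Origin: the rectangle's centre at table height; mat reaches 120 mm before and 140 mm behind it. x along the mat away from the robot, y left. Shaker and mat are on different sides of the robot's centre line.
- shaker: fixed white shaker 210 x 130 mm, dark flat platform 45 mm above the table. Origin: table height, below the block's starting centre; x to its rear (away from the robot; 100 mm to the front edge), y left. 6 mm high rails at y = +-34 mm guide the block. A steel keeper (40 mm wide, top 99 mm high) overhangs the rear 10 mm of the block by 4 mm clearance: slide it 15 to 60 mm to -x, then lift.
- bar (a joint): hinge of the steel hold-down bar lying along the shaker's x over the block, hinged at its rear: 0 = down, positive = raised, 1.57 = upright, stop at 2.1 rad (below about 1.8 it is in the way of a gripper above the block). A tongue at its front hangs before the block while down. It stays where it is left (about 1 N at the handle moves it).
- bar_handle (a point): centre of the black cross-handle at the bar's free front end: cylinder along the shaker's y, 24 mm long, 14 mm diameter, 156 mm from the hinge axis, 108 mm above the table when down. Gripped by its ends (closing along y) it turns between the pads, so a tool pointing down can follow the whole arc; the bar (12 to 16 mm wide) fits between the fingers.
- bar_hinge (a point): middle of the bar's hinge axis, 108 mm above the table, 90 mm behind the shaker's origin; the axis runs along the shaker's y.
- block: bare aluminium cooling block with 12 dark wells in its top, 80 (x) x 56 (y) x 45 (z) mm, about 0.45 kg; at the start it stands on the shaker under the bar, within 2 mm of the middle, x along the shaker's x. Origin: centre of its underside. Either end may face forward.
- lid: grey plastic lid of the block: plate 80 (x) x 56 (y) x 6 mm with an upright grip rib in its middle, 44 mm long (x), 12 mm wide (y), reaching 30 mm above the underside. Lies plate-down on the table. Origin: centre of its underside.
- bottle: white closed plastic bottle, round, 44 mm diameter, 80 mm tall, standing. Origin: centre of its underside.
- tip_box: square blue plastic pipette-tip box, 64 x 64 mm, 53 mm tall, rows of white tips in its top. Origin: centre of its underside, sides along x and y.
There are look-alikes about, which are no part of the job. What is shaped like the block but pink is not meant. Leave any yellow look-alike of the bottle alone.

How it is judged:
On the way, in this order (a step that is already met when the one before it is completed fails the run):
1. the hold-down bar is raised (beyond 1.4 rad) while the block is still in its place on the shaker (within 20 mm) (value of joint bar above 1.4 rad and distance of block from where it was at the start of the episode below 0.02 m), for 0.2 s.
2. the block stands on the mat's outlined rectangle (x of block in the frame of mat between -0.012 and 0.012 m and y of block in the frame of mat between -0.012 and 0.012 m and z of block in the frame of mat between -0.002 and 0.007 m and angle between the x axis of block and the x axis of mat, either way round below 0.2 rad and angle between block's own z axis and vertical below 0.1 rad), for 0.2 s.
At the end, for the whole second after the job is handed in: Block on the outline (12 mm, 0.2 rad); lid flat on it (10 mm, 0.2 rad); on the mat along the block's x, bottle centre 82 mm nearer the robot and tip box centre 92 mm beyond, from the block's centre, each within 14 mm along and across; bottle upright, box square (0.2 rad); all at rest (all of step 2 and x of lid in the frame of block between -0.01 and 0.01 m and y of lid in the frame of block between -0.01 and 0.01 m and z of lid in the frame of block between 0.041 and 0.049 m and angle between the x axis of lid and the x axis of block, either way round below 0.2 rad and (x of bottle in the frame of block between 0.068 and 0.096 m or x of bottle in the frame of block between -0.096 and -0.068 m) and y of bottle in the frame of block between -0.014 and 0.014 m and x of bottle in the frame of mat below -0.04 m and z of bottle in the frame of mat between -0.002 and 0.008 m and angle between each of bottle, tip_box's own z axis and vertical below 0.12 rad and (x of tip_box in the frame of block between 0.078 and 0.106 m or x of tip_box in the frame of block between -0.106 and -0.078 m) and y of tip_box in the frame of block between -0.014 and 0.014 m and x of tip_box in the frame of mat above 0.04 m and z of tip_box in the frame of mat between -0.002 and 0.008 m and (angle between the x axis of tip_box and the x axis of block, either way round below 0.2 rad or angle between the x axis of tip_box and the y axis of block, either way round below 0.2 rad) and linear speed of each of block, lid, bottle, tip_box below 0.02 m/s); the robot touches nothing.
It also fails if it takes over 138 s, if anything falls off the work surface, if the arm or the gripper's body presses on something with over 40 N, if the wrist force passes 120 N, or if a joint passes its speed limit or range.

## Working session

There is one attempt and no reset: what is moved stays moved. The work goes in short steps, Python scripts to look and compute and a tool call to move; the robot and the scene stay as the last step left them, time stands still between calls to the robot, and variables do not carry over. Pictures are saved under pics/ and viewed, at most 14 in all, crops included, and the job is handed in when it is done.

Besides the shell and the picture viewer there is one more tool, called as a command line: name --argument value ..., lists and objects as JSON in quotes. drive_tool: Moves the arm, as the interface text tells. Its arguments: {"type":"object","properties":{"commands":{"type":"array","items":{"type":"object","properties":{"hand":{"type":"number"},"translation":{"type":"array","items":{"type":"number"}},"angular":{"type":"array","items":{"type":"number"}}}}},"force":{"type":"number"}},"required":["commands"]}

```bash
mkdir -p pics
cat > h.py <<'E'
import numpy as np, cv2
from station import bot
def save(cam,name):
    im=bot.read_camera(cam); cv2.imwrite('pics/'+name,im[:,:,::-1]); return im
def ray(cam,px,M=None):
    m=M or bot.camera_model(cam); V=np.array(m['view']); R=V[:3,:3]; t=V[:3,3]
    d=np.array([(px[0]-m['cx'])/m['fx'],-(px[1]-m['cy'])/m['fy'],-1.])
    return -R.T@t, R.T@d
def atz(cam,px,z,M=None):
    o,d=ray(cam,px,M); return o+d*(z-o[2])/d[2]
def proj(cam,p,M=None):
    m=M or bot.camera_model(cam); V=np.array(m['view']); c=V[:3,:3]@np.array(p)+V[:3,3]
    return np.array([m['cx']+m['fx']*c[0]/-c[2], m['cy']-m['fy']*c[1]/-c[2]])
E
python3 - <<'E'
from h import *
a=save('top','top0.png'); b=save('scene','scene0.png')
cv2.imwrite('pics/both0.png',cv2.resize(np.vstack([a,b])[:,:,::-1],None,fx=.78,fy=.78))
m=bot.camera_model('top'); print({k:v for k,v in m.items()})
print(bot.get_obs()['tool_rot'])
for n,z in [('mat',.003),('shaker',.045),('bar_handle',.108),('block',.09),('lid',.006),('bottle',.08),('tip_box',.053)]:
    for r in bot.outline_of('top',n):
        p=np.argwhere(r['pixels'])[:,::-1].astype(np.float32); q=cv2.minAreaRect(p)
        print(n,round(r['score'],2),np.round(r['position']),len(p),np.round(atz('top',r['position'],z),3),[np.round(atz('top',c,z)[:2],3).tolist() for c in cv2.boxPoints(q)])
    for r in bot.find_in('scene',n): print('  scene',n,round(r['score'],2),np.round(r['position']))
E
```

```text
{'fx': 357.46690432501686, 'fy': 357.46690432501686, 'cx': 249.88864135319068, 'cy': 192.5373510700225, 'view': array([[ 0.0254583 , -0.9990595 ,  0.03509966, -0.03283201],
       [ 0.98835824,  0.03042291,  0.14907193, -0.48594213],
       [-0.14999956,  0.03089592,  0.9882032 , -0.97602143],
       [ 0.        ,  0.        ,  0.        ,  1.        ]])}
[-7.51501328e-05  1.52279036e-01  9.88337177e-01 -8.45224196e-04]
mat 0.63 [314. 181.] 2920 [ 0.532 -0.208  0.003] [[0.67, -0.139], [0.683, -0.245], [0.418, -0.265], [0.406, -0.163]]
  scene mat 0.96 [182. 244.]
shaker 0.95 [172. 186.] 3145 [0.497 0.199 0.045] [[0.615, 0.283], [0.627, 0.147], [0.398, 0.124], [0.387, 0.255]]
  scene shaker 0.66 [328. 202.]
bar_handle 0.89 [169. 183.] 357 [0.495 0.196 0.108] [[0.586, 0.22], [0.587, 0.196], [0.429, 0.187], [0.428, 0.21]]
  scene bar_handle 0.66 [321. 172.]
block 0.97 [169. 187.] 540 [0.486 0.2   0.09 ] [[0.535, 0.237], [0.54, 0.173], [0.456, 0.164], [0.45, 0.228]]
block 0.58 [181. 257.] 647 [0.303 0.156 0.09 ] [[0.318, 0.207], [0.348, 0.158], [0.284, 0.117], [0.255, 0.166]]
  scene block 0.92 [286. 168.]
  scene block 0.84 [314. 185.]
lid 0.66 [242. 206.] 515 [0.45  0.003 0.006] [[0.417, 0.031], [0.496, 0.02], [0.488, -0.035], [0.409, -0.024]]
  scene lid 0.58 [242. 205.]
bottle 0.64 [209. 123.] 293 [0.672 0.1   0.08 ] [[0.706, 0.125], [0.708, 0.083], [0.644, 0.08], [0.643, 0.122]]
bottle 0.57 [211. 230.] 152 [0.376 0.084 0.08 ] [[0.389, 0.097], [0.39, 0.062], [0.356, 0.061], [0.355, 0.095]]
  scene bottle 0.93 [265. 177.]
  scene bottle 0.69 [259. 221.]
  scene bottle 0.55 [322. 240.]
tip_box 0.6 [248. 126.] 544 [ 0.679 -0.009  0.053] [[0.643, 0.031], [0.72, 0.025], [0.715, -0.038], [0.638, -0.031]]
  scene tip_box 0.56 [277. 257.]
```

View pics/both0.png

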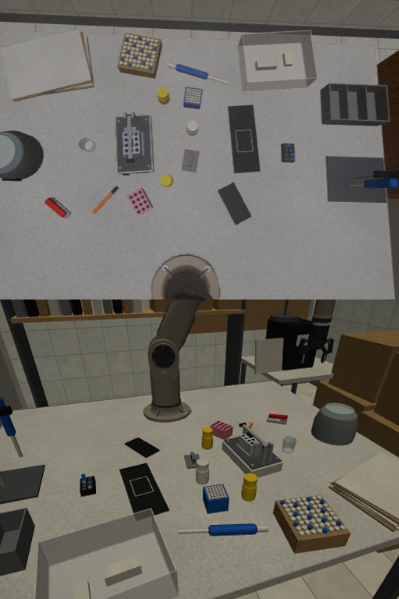

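Run:
```python
import cv2
a=cv2.imread('pics/top0.png')[80:300,120:370]
cv2.imwrite('pics/topc.png',cv2.resize(a,None,fx=2.7,fy=2.7,interpolation=2))
```

```text
(no output)
```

View pics/topc.png

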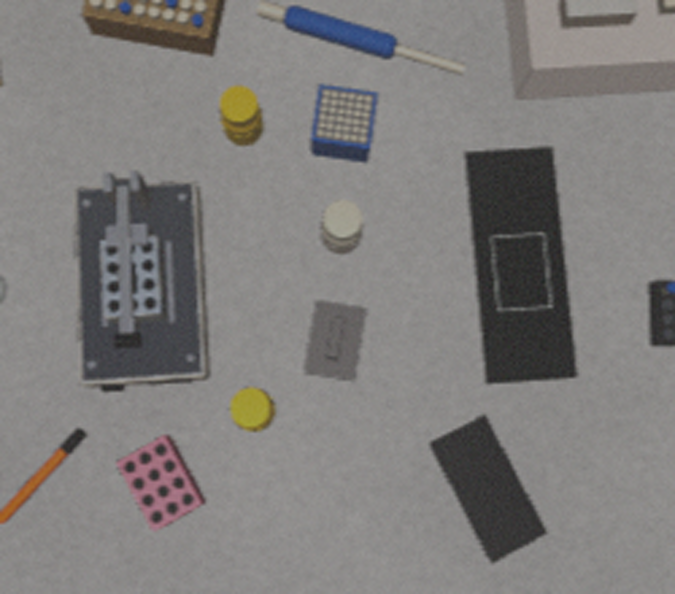

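The picture shows the shaker at left with the bar down (handle at crop (128,340)), the white bottle (342,222), tip box (345,122), lid (335,340) and mat rectangle around (522,272). The pink block, the yellow bottles and the blank black mat are decoys.

Run:
```python
from h import *
P=lambda x,y,z: atz('top',(120+x/2.7,80+y/2.7),z)[:2]
def show(n,pts,z):
    q=np.array([P(*p,z) for p in pts]); c=q.mean(0); d=q[0]+q[1]-q[2]-q[3]
    print(n,'c',c.round(4),'yaw',round(np.arctan2(d[1],d[0]),3),'len',np.linalg.norm(q[0]-q[3]).round(3),np.linalg.norm(q[1]-q[2]).round(3),np.linalg.norm(q[1]-q[0]).round(3))
show('rect',[(490,236),(546,232),(553,308),(497,311)],.003)
show('mat',[(466,152),(552,148),(577,376),(488,382)],.003)
show('shaker',[(78,188),(197,182),(204,374),(84,381)],.045)
show('blk',[(100,240),(160,236),(160,315),(103,319)],.09)
show('box',[(320,86),(377,92),(370,150),(314,143)],.05)
show('lid',[(316,301),(367,309),(356,380),(305,373)],.006)
print('handle',P(128,339,.115),'hinge',P(123,180,.11),'bottle',P(342,215,.08))
w=bot.camera_model('wrist'); print(np.round(w['view'],3),w['fx'],w['cx'],w['cy'], bot.get_obs()['eef_pos'])
```

```text
rect c [ 0.5335 -0.2068] yaw 0.091 len 0.084 0.085 0.063
mat c [ 0.5436 -0.2059] yaw 0.1 len 0.257 0.256 0.097
shaker c [0.504  0.1994] yaw 0.091 len 0.203 0.203 0.124
blk c [0.4985 0.201 ] yaw 0.078 len 0.079 0.08 0.059
box c [ 0.6854 -0.0079] yaw -0.082 len 0.064 0.065 0.061
lid c [ 0.451  -0.0054] yaw -0.124 len 0.079 0.078 0.056
handle [0.43436162 0.19507238] hinge [0.59189082 0.2103246 ] bottle [ 0.57135083 -0.00662567]
[[ 0.303  0.953  0.001 -0.676]
 [-0.913  0.29  -0.286  0.034]
 [-0.273  0.086  0.958 -0.378]
 [ 0.     0.     0.     1.   ]] 325.29420591986417 264.7953703471527 187.06728328451047 [0.20318704 0.64372313 0.25003539]
```

drive_tool --commands '[{"hand": 1,"translation": [231,-449,0],"angular": [0,0,0.396]},{"hand": 1,"translation": [231,-449,0],"angular": [0,0,0.396]},{"hand": 1,"translation": [231,-449,0],"angular": [0,0,0.396]},{"hand": 1,"translation": [231,-449,0],"angular": [0,0,0.396]},{"hand": 1,"translation": [231,-449,0],"angular": [0,0,0.396]},{"hand": 1,"translation": [231,-449,0],"angular": [0,0,0.396]},{"hand": 1,"translation": [231,-449,0],"angular": [0,0,0.396]},{"hand": 1,"translation": [231,-449,0],"angular": [0,0,0.396]},{"hand": 1,"translation": [231,-449,0],"angular": [0,0,0.396]},{"hand": 1,"translation": [231,-449,0],"angular": [0,0,0.396]},{"hand": 1,"translation": [231,-449,0],"angular": [0,0,0.396]}]'

```text
t: 2.17
eef_pos: [0.4336, 0.1963, 0.25]
tool_rot: [-0.0, -0.046, 0.999, 0.0]
contact_force: [0.6, 0.3, -0.5]
gripper_width: 1.002
grasp_force: 0.0
```

Run:
```python
from h import *
M=bot.camera_model('wrist'); save('wrist','w1.png'); o=bot.get_obs(); print(o['t'],o['eef_pos'],o['tool_rot'])
for n,z in [('bar_handle',.108),('block',.09),('shaker',.045)]:
    for r in bot.outline_of('wrist',n):
        p=np.argwhere(r['pixels'])[:,::-1].astype(np.float32)
        print(n,round(r['score'],2),np.round(r['position']),len(p),np.round(atz('wrist',r['position'],z,M),3),[np.round(atz('wrist',c,z,M)[:2],3).tolist() for c in cv2.boxPoints(cv2.minAreaRect(p))])
    for r in bot.find_in('wrist',n): print('find',n,r['score'],atz('wrist',r['position'],z,M))
```

```text
2.225 [0.43356773 0.1963024  0.24999038] [-8.70535906e-05 -4.65500630e-02  9.98915939e-01  1.74208949e-04]
bar_handle 0.94 [266. 241.] 2518 [0.489 0.204 0.108] [[0.429, 0.185], [0.426, 0.208], [0.588, 0.225], [0.59, 0.197]]
find bar_handle 0.56 [0.48825379 0.20254667 0.108     ]
block 0.61 [254. 234.] 3624 [0.492 0.193 0.09 ] [[0.45, 0.169], [0.444, 0.223], [0.535, 0.236], [0.542, 0.176]]
block 0.58 [250.  32.] 4100 [0.317 0.175 0.09 ] [[0.298, 0.141], [0.276, 0.182], [0.325, 0.216], [0.35, 0.173]]
find block 0.64 [0.31459078 0.17721676 0.09      ]
find block 0.56 [0.48985434 0.19309551 0.09      ]
shaker 0.62 [261. 212.] 18649 [0.486 0.198 0.045] [[0.401, 0.131], [0.383, 0.253], [0.647, 0.307], [0.671, 0.156]]
find shaker 0.94 [0.48416942 0.19964509 0.045     ]
```

View pics/w1.png

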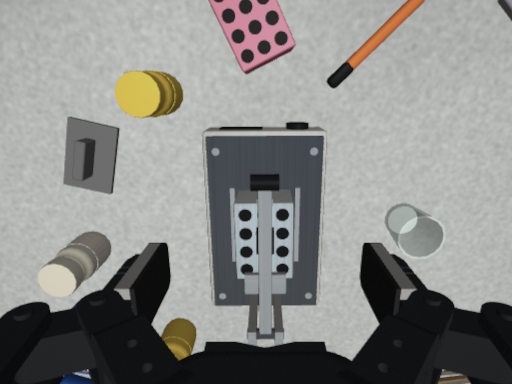

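The wrist picture shows the handle at (265,182), centred between the fingers' columns, with the block under the bar and the shaker edges almost vertical in the picture.

Run:
```python
from h import *
A=lambda x,y,z: atz('wrist',(x,y),z)[:2].round(4)
print('handle',A(265,182,.113),A(250,182,.108),A(279,182,.108))
s=[A(*p,.045) for p in [(207,133),(325,133),(315,304),(212,305)]]; print('shaker',s)
f=(s[0]+s[1])/2; r=(s[2]+s[3])/2; print('yaw',np.arctan2(*(r-f)[::-1]),'origin',f+(r-f)/np.linalg.norm(r-f)*.1)
print('blk',A(236,192,.09),A(294,192,.09))
l=[A(*p,.006) for p in [(68,117),(118,128),(111,193),(64,182)]]; print('lid',l,np.mean(l,0))
print('bottle',A(58,279,.08))
```

```text
handle [0.4334 0.1966] [0.4359 0.184 ] [0.4337 0.2085]
shaker [array([0.4068, 0.1359]), array([0.3963, 0.2538]), array([0.5962, 0.2705]), array([0.6083, 0.1496])]
yaw 0.07559062443363294 origin [0.50126444 0.20240187]
blk [0.4517 0.1717] [0.4469 0.2244]
lid [array([ 0.4085, -0.0242]), array([0.4157, 0.0303]), array([0.4932, 0.0191]), array([ 0.4844, -0.0351])] [ 0.45045  -0.002475]
bottle [ 0.5646 -0.0049]
```

drive_tool --commands '[{"hand": 1,"translation": [0,0,-60],"angular": [0,0,0]},{"hand": 1,"translation": [0,0,-115],"angular": [0,0,0]},{"hand": 1,"translation": [0,0,-142],"angular": [0,0,0]},{"hand": 0.4,"translation": [0,0,-142],"angular": [0,0,0]},{"hand": 0,"translation": [0,0,-142],"angular": [0,0,0]},{"hand": 0,"translation": [0,0,-142],"angular": [0,0,0]},{"hand": 0,"translation": [0,0,-142],"angular": [0,0,0]},{"hand": 0,"translation": [0,0,-142],"angular": [0,0,0]},{"hand": 0,"translation": [0,0,-142],"angular": [0,0,0]}]' --force 40

```text
t: 3.65
eef_pos: [0.435, 0.1959, 0.1087]
tool_rot: [0.001, -0.045, 0.999, 0.001]
contact_force: [1.0, 5.7, 1.6]
gripper_width: 0.273
grasp_force: 39.9
```

drive_tool --commands '[{"hand": 0,"translation": [3,0,31],"angular": [0,0,0]},{"hand": 0,"translation": [12,1,61],"angular": [0,0,0]},{"hand": 0,"translation": [27,2,88],"angular": [0,0,0]},{"hand": 0,"translation": [47,4,112],"angular": [0,0,0]},{"hand": 0,"translation": [71,6,131],"angular": [0,0,0]},{"hand": 0,"translation": [99,8,145],"angular": [0,0,0]},{"hand": 0,"translation": [129,11,154],"angular": [0,0,0]},{"hand": 0,"translation": [160,14,156],"angular": [0,0,0]},{"hand": 0,"translation": [191,16,152],"angular": [0,0,0]},{"hand": 0,"translation": [213,18,145],"angular": [0,0,0]},{"hand": 0,"translation": [213,18,145],"angular": [0,0,0]},{"hand": 0,"translation": [213,18,145],"angular": [0,0,0]}]'

```text
t: 5.15
eef_pos: [0.6472, 0.2166, 0.2536]
tool_rot: [0.0, -0.046, 0.999, 0.002]
contact_force: [1.2, 9.4, 2.6]
gripper_width: 0.265
grasp_force: 42.6
```

drive_tool --commands '[{"hand": 0.6,"translation": [0,0,0],"angular": [0,0,0]},{"hand": 1,"translation": [0,0,0],"angular": [0,0,0]},{"hand": 1,"translation": [0,0,0],"angular": [0,0,0]},{"hand": 1,"translation": [0,0,40],"angular": [0,0,0]},{"hand": 1,"translation": [0,0,80],"angular": [0,0,0]},{"hand": 1,"translation": [-60,-6,80],"angular": [0,0,0]},{"hand": 1,"translation": [-120,-12,60],"angular": [0,0,0]},{"hand": 1,"translation": [-170,-17,30],"angular": [0,0,0]},{"hand": 1,"translation": [-190,-19,0],"angular": [0,0,0]},{"hand": 1,"translation": [-190,-19,0],"angular": [0,0,0]}]'

```text
t: 6.4
eef_pos: [0.455, 0.1926, 0.2516]
tool_rot: [-0.002, -0.045, 0.999, -0.001]
contact_force: [1.0, -0.7, 0.7]
gripper_width: 1.003
grasp_force: 0.0
```

Run:
```python
from h import *
M=bot.camera_model('wrist'); im=save('wrist','w2.png'); o=bot.get_obs(); print(o['t'],o['eef_pos'],o['tool_rot'])
cv2.imwrite('pics/w2c.png',cv2.resize(im[80:330,130:400,::-1],None,fx=2.2,fy=2.2))
for r in bot.outline_of('wrist','block'):
    p=np.argwhere(r['pixels'])[:,::-1].astype(np.float32)
    print(round(r['score'],2),np.round(r['position']),len(p),np.round(atz('wrist',r['position'],.09,M),3),[np.round(atz('wrist',c,.09,M)[:2],3).tolist() for c in cv2.boxPoints(cv2.minAreaRect(p))])
```

```text
6.45 [0.45725586 0.19334268 0.25321774] [-2.31004958e-04 -4.50325361e-02  9.98985466e-01 -2.36285506e-04]
0.74 [261.  20.] 2850 [0.328 0.179 0.09 ] [[0.317, 0.148], [0.294, 0.191], [0.329, 0.216], [0.355, 0.172]]
0.71 [271. 213.] 5040 [0.49  0.203 0.09 ] [[0.452, 0.17], [0.447, 0.225], [0.536, 0.236], [0.542, 0.176]]
```

View pics/w2c.png

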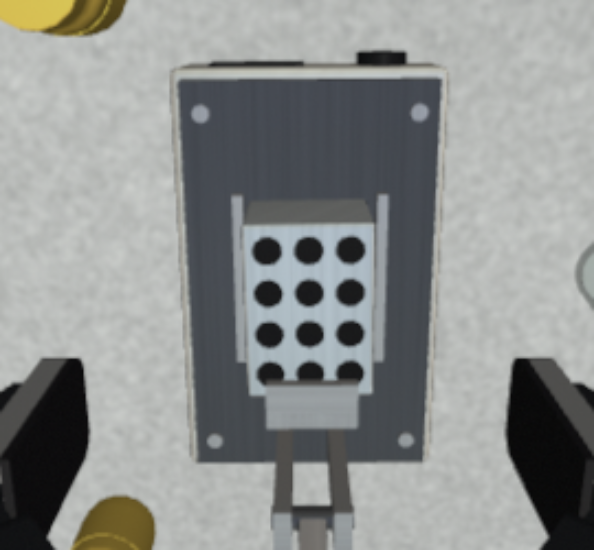

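The bar is raised and clear. The block's top runs from crop (243,224)–(374,223) at its front to (250,393)–(372,392) at its rear, between the rails.

Run:
```python
from h import *
q=np.array([atz('wrist',(130+x/2.2,80+y/2.2),.09)[:2] for x,y in [(250,393),(372,392),(374,223),(243,224)]])
print(q.round(4),q.mean(0)); d=q[0]+q[1]-q[2]-q[3]; print(np.arctan2(d[1],d[0])); print(bot.get_obs()['eef_pos'])
# also top camera
im=save('top','top1.png')
```

```text
[[0.5461 0.1819]
 [0.5408 0.2364]
 [0.4625 0.2279]
 [0.4677 0.1736]] [0.50425676 0.20496372]
0.10700461426652455
[0.45858266 0.19376107 0.25406456]
```

drive_tool --commands '[{"hand": 1,"translation": [40,10,-40],"angular": [0,0,0]},{"hand": 1,"translation": [40,10,-90],"angular": [0,0,0]},{"hand": 1,"translation": [40,10,-140],"angular": [0,0,0]},{"hand": 1,"translation": [40,10,-165],"angular": [0,0,0]},{"hand": 1,"translation": [40,10,-176],"angular": [0,0,0]},{"hand": 1,"translation": [40,10,-176],"angular": [0,0,0]},{"hand": 0.5,"translation": [40,10,-176],"angular": [0,0,0]},{"hand": 0.3,"translation": [40,10,-176],"angular": [0,0,0]},{"hand": 0.3,"translation": [40,10,-176],"angular": [0,0,0]},{"hand": 0.3,"translation": [40,10,-176],"angular": [0,0,0]}]' --force 70

```text
t: 7.8
eef_pos: [0.4983, 0.2037, 0.0786]
tool_rot: [0.001, -0.045, 0.999, 0.0]
contact_force: [-0.4, -1.2, 6.2]
gripper_width: 0.645
grasp_force: 75.7
```

drive_tool --commands '[{"hand": 0.3,"translation": [-10,-1,0],"angular": [0,0,0]},{"hand": 0.3,"translation": [-25,-2.5,0],"angular": [0,0,0]},{"hand": 0.3,"translation": [-40,-4,0],"angular": [0,0,0]},{"hand": 0.3,"translation": [-40,-4,0],"angular": [0,0,0]},{"hand": 0.3,"translation": [-40,-4,20],"angular": [0,0,0]},{"hand": 0.3,"translation": [-40,-4,70],"angular": [0,0,0]},{"hand": 0.3,"translation": [-40,-4,115],"angular": [0,0,0]},{"hand": 0.3,"translation": [-40,-4,115],"angular": [0,0,0]}]'

```text
t: 8.8
eef_pos: [0.4577, 0.2005, 0.1945]
tool_rot: [0.002, -0.045, 0.999, 0.002]
contact_force: [0.1, 0.4, -5.8]
gripper_width: 0.645
grasp_force: 77.0
```

Run:
```python
from h import *
a=save('wrist','w3.png'); b=save('scene','s3.png'); o=bot.get_obs(); print(o['t'],o['eef_pos'],o['tool_rot'],o['gripper_width'])
cv2.imwrite('pics/b3.png',cv2.resize(np.vstack([a,b])[:,:,::-1],None,fx=.78,fy=.78))
im=save('top','t3.png'); cv2.imwrite('pics/t3c.png',cv2.resize(im[110:230,280:350,::-1],None,fx=5,fy=5,interpolation=2))
```

```text
8.9 [0.45556677 0.19938202 0.19099072] [-1.00796613e-03 -4.53818881e-02  9.98969169e-01 -2.58211316e-04] 0.6421940765273746
```

View pics/b3.png

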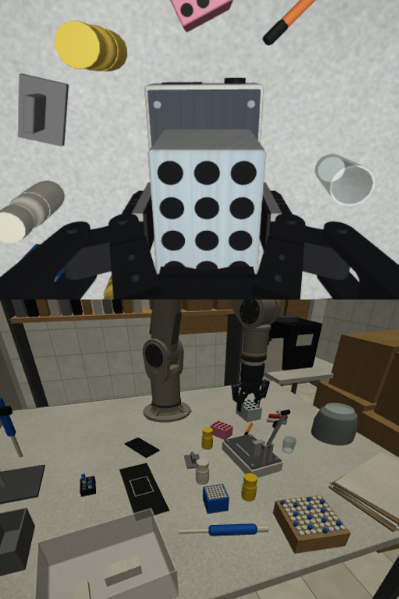

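View pics/t3c.png

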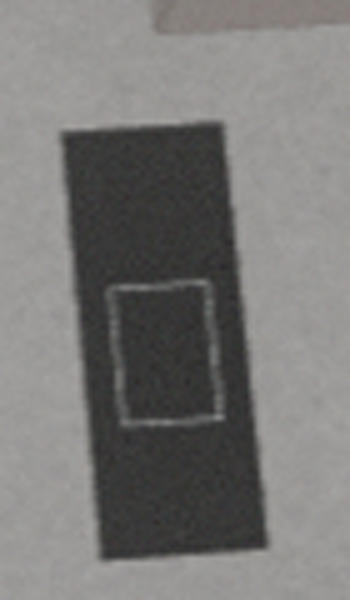

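The block is held squarely, with its front top edge at about (150,150)–(265,150) in the half-size picture. The bar leans back. In the mat crop the rectangle's corners are (108,288), (210,281), (222,416) and (122,424).

Run:
```python
from h import *
def show(n,pts,z):
    q=np.array([atz('top',(280+x/5,110+y/5),z)[:2] for x,y in pts]); c=q.mean(0); d=q[0]+q[1]-q[2]-q[3]; yaw=np.arctan2(d[1],d[0])
    print(n,c.round(4),round(yaw,3),np.linalg.norm(q[0]-q[3]).round(3),np.linalg.norm(q[1]-q[0]).round(3)); return c,yaw
show('rect',[(109,288),(210,282),(222,416),(122,424)],.003)
c,y=show('mat',[(62,132),(222,123),(267,547),(100,558)],.003)
print('rect from mat',c-.01*np.array([np.cos(y),np.sin(y)]))
o=bot.get_obs(); z=o['eef_pos'][2]+.0114
f=[atz('wrist',(x/.78,y/.78),z)[:2] for x,y in [(150,150),(265,151)]]; print(o['eef_pos'],f,np.linalg.norm(f[0]-f[1]))
m=np.mean(f,0); print('block c',m+.04*np.array([np.cos(.094),np.sin(.094)]), 'edge yaw',np.arctan2(*(f[1]-f[0])[::-1])-np.pi/2)
```

```text
rect [ 0.5339 -0.2069] 0.091 0.082 0.061
mat [ 0.5434 -0.2049] 0.096 0.257 0.098
rect from mat [ 0.5334906  -0.20589085]
[0.45525109 0.19904465 0.19024821] [array([0.4191814, 0.1707722]), array([0.41492487, 0.22381426])] 0.05321258115568191
block c [0.45687654 0.20104769] edge yaw 0.08007670277640844
```

drive_tool --commands '[{"hand": 0.3,"translation": [10,-50,0],"angular": [0,0,0]},{"hand": 0.3,"translation": [20,-105,0],"angular": [0,0,0]},{"hand": 0.3,"translation": [32,-165,0],"angular": [0,0,0]},{"hand": 0.3,"translation": [43,-225,0],"angular": [0,0,0]},{"hand": 0.3,"translation": [55,-285,0],"angular": [0,0,0]},{"hand": 0.3,"translation": [65,-345,0],"angular": [0,0,0]},{"hand": 0.3,"translation": [72,-385,0],"angular": [0,0,0]},{"hand": 0.3,"translation": [76,-405,0],"angular": [0,0,0]},{"hand": 0.3,"translation": [76,-405,-50],"angular": [0,0,0]},{"hand": 0.3,"translation": [76,-405,-100],"angular": [0,0,0]},{"hand": 0.3,"translation": [76,-405,-120],"angular": [0,0,0]},{"hand": 0.3,"translation": [76,-405,-120],"angular": [0,0,0]}]'

```text
t: 10.45
eef_pos: [0.5301, -0.2042, 0.0683]
tool_rot: [-0.004, -0.045, 0.999, 0.001]
contact_force: [0.2, 0.3, -4.8]
gripper_width: 0.643
grasp_force: 76.7
```

Run:
```python
from h import *
bot.read_camera('top');bot.read_camera('top');im=save('top','t4.png'); o=bot.get_obs(); print(o['t'],o['eef_pos'],o['tool_rot'],o['gripper_width'])
```

```text
10.6 [ 0.53341748 -0.20546207  0.07224784] [ 1.08908687e-04 -4.50249895e-02  9.98985845e-01 -1.44419498e-04] 0.6397466444070703
```

drive_tool --commands '[{"hand": 0.3,"translation": [-2,-1,-20],"angular": [0,0,0]},{"hand": 0.3,"translation": [-2,-1,-33],"angular": [0,0,0]},{"hand": 0.3,"translation": [-2,-1,-36],"angular": [0,0,0]},{"hand": 0.3,"translation": [-2,-1,-36],"angular": [0,0,0]},{"hand": 0.3,"translation": [-2,-1,-36],"angular": [0,0,0]},{"hand": 0.8,"translation": [-2,-1,-36],"angular": [0,0,0]},{"hand": 1,"translation": [-2,-1,-36],"angular": [0,0,0]},{"hand": 1,"translation": [-2,-1,-36],"angular": [0,0,0]},{"hand": 1,"translation": [-2,-1,20],"angular": [0,0,0]},{"hand": 1,"translation": [-2,-1,80],"angular": [0,0,0]},{"hand": 1,"translation": [-60,0,130],"angular": [0,0,0]},{"hand": 1,"translation": [-80,0,180],"angular": [0,0,0]}]'

```text
t: 12.1
eef_pos: [0.4527, -0.2052, 0.2489]
tool_rot: [-0.001, -0.045, 0.999, 0.0]
contact_force: [1.3, 0.6, 1.5]
gripper_width: 0.996
grasp_force: 0.0
```

Run:
```python
from h import *
bot.read_camera('top');bot.read_camera('top');bot.read_camera('top')
o=bot.get_obs(); print(o['t'],o['eef_pos']); M=bot.camera_model('wrist'); im=save('wrist','w5.png')
r=[r for r in bot.outline_of('wrist','block')][:2]
for x in r: print(x['score'],x['position'],atz('wrist',x['position'],.048,M))
```

```text
12.25 [ 0.45550873 -0.20626088  0.25149543]
0.84 [256.8, 228.7] [ 0.52859779 -0.2074145   0.048     ]
```

View pics/w5.png

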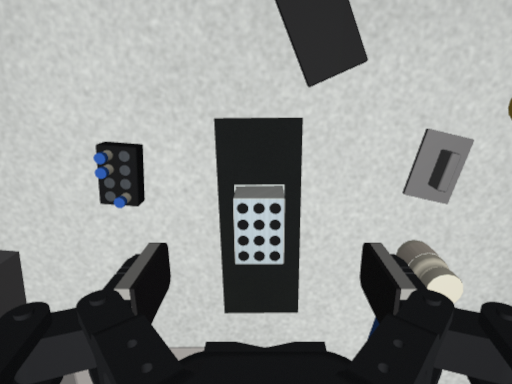

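The block stands in the outline, its front foot about 3 px behind the white front line. The lid is at (438,166) and the bottle cap at (443,289).

Run:
```python
from h import *
def show(n,pts,z):
    q=np.array([atz('wrist',p,z)[:2] for p in pts]); c=q.mean(0); d=q[2]+q[3]-q[0]-q[1]; yaw=np.arctan2(d[1],d[0])
    print(n,c.round(4),round(yaw,3),np.linalg.norm(q[0]-q[3]).round(3),np.linalg.norm(q[1]-q[0]).round(3)); return c,yaw
c,y=show('mat',[(215,119),(302,118),(298,312),(226,313)],.003); u=np.array([np.cos(y),np.sin(y)]); t=c-.01*u
b,yb=show('block',[(234,197),(285,198),(285,264),(235,264)],.048)
d=b-t; print('block in mat', d@u, d@[-u[1],u[0]])
show('lid',[(428,129),(473,139),(449,203),(404,192)],.006)
print('bottle',atz('wrist',(443,289),.08))
```

```text
mat [ 0.5397 -0.2014] 0.102 0.255 0.097
block [ 0.529  -0.2025] 0.091 0.079 0.053
block in mat -0.0006879935712271119 1.441282846197624e-05
lid [ 0.4486 -0.0034] -0.123 0.076 0.053
bottle [ 0.56186115 -0.00919832  0.08      ]
```

drive_tool --commands '[{"hand": 1,"translation": [45,199,0],"angular": [0,0,0]},{"hand": 1,"translation": [45,199,0],"angular": [0,0,0]},{"hand": 1,"translation": [45,199,0],"angular": [0,0,0]},{"hand": 1,"translation": [45,199,0],"angular": [0,0,0]},{"hand": 1,"translation": [45,199,0],"angular": [0,0,0]},{"hand": 1,"translation": [45,199,0],"angular": [0,0,0]},{"hand": 1,"translation": [45,199,0],"angular": [0,0,0]}]'

```text
t: 13.22
eef_pos: [0.4998, -0.0082, 0.2481]
tool_rot: [-0.0, -0.043, 0.999, -0.0]
contact_force: [0.1, 0.6, 0.8]
gripper_width: 0.999
grasp_force: 0.0
```

Run:
```python
from h import *
o=bot.get_obs(); print(o['t'],o['eef_pos']); M=bot.camera_model('wrist'); im=save('wrist','w6.png'); print(bot.get_obs()['eef_pos'])
import pickle; pickle.dump(M,open('M6.pkl','wb'))
for n,z in [('bottle',.04),('lid',.006),('tip_box',.053)]:
  for x in bot.outline_of('wrist',n):
    print(n,x['score'],x['position'],atz('wrist',x['position'],z,M))
```

```text
13.225 [ 0.49982975 -0.00823789  0.24811251]
[ 0.49989074 -0.00796299  0.24821603]
bottle 0.91 [376.4, 37.4] [0.37036028 0.08668182 0.04      ]
bottle 0.77 [344.6, 323.9] [0.68942095 0.10669095 0.04      ]
bottle 0.63 [80.0, 180.6] [ 0.53420543 -0.19986106  0.04      ]
bottle 0.56 [264.0, 224.5] [ 0.56761207 -0.0019976   0.04      ]
lid 0.92 [270.6, 115.1] [ 0.45200266 -0.00459101  0.006     ]
tip_box 0.76 [251.5, 307.7] [ 0.6661623  -0.00801108  0.053     ]
```

View pics/w6.png

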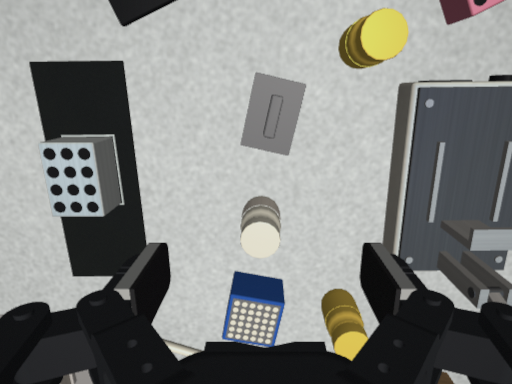

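The bottle cap is at (260,240). The lid's corners are (258,72), (306,84), (289,155) and (241,143). The tip box's near top edge runs (229,299)–(283,303).

Run:
```python
from h import *; import pickle
M=pickle.load(open('M6.pkl','rb'))
A=lambda x,y,z: atz('wrist',(x,y),z,M)[:2]
print('cap',A(260,240,.08), 'base ellipse near edge',A(262,197,.0))
q=np.array([A(*p,.006) for p in [(258,72),(306,84),(289,155),(241,143)]]); d=q[2]+q[3]-q[0]-q[1]; print('lid',q.mean(0),np.arctan2(d[1],d[0]),np.linalg.norm(q[0]-q[3]),np.linalg.norm(q[0]-q[1]))
print('rib',A(277,95,.03),A(270,136,.03))
print('box edge',A(229,299,.053),A(283,303,.053), 'bottom',A(235,274,.0),A(284,280,0.))
```

```text
cap [ 0.56726006 -0.0059043 ] base ellipse near edge [ 0.54929729 -0.00603214]
lid [ 0.45122339 -0.00160995] -0.14731546498130585 0.07798569555796815 0.052733617957904294
rib [ 0.42996782 -0.00053203] [ 0.47166924 -0.00386456]
box edge [ 0.65674525 -0.03437822] [0.65682284 0.02739178] bottom [ 0.65688371 -0.03215401] [0.66031612 0.03194972]
```

drive_tool --commands '[{"hand": 1,"translation": [35,1,-30],"angular": [0,0,0]},{"hand": 1,"translation": [69,2,-70],"angular": [0,0,0]},{"hand": 1,"translation": [69,2,-125],"angular": [0,0,0]},{"hand": 1,"translation": [69,2,-175],"angular": [0,0,0]},{"hand": 1,"translation": [69,2,-205],"angular": [0,0,0]},{"hand": 1,"translation": [69,2,-205],"angular": [0,0,0]},{"hand": 0.6,"translation": [69,2,-205],"angular": [0,0,0]},{"hand": 0.3,"translation": [69,2,-205],"angular": [0,0,0]},{"hand": 0.3,"translation": [69,2,-205],"angular": [0,0,0]},{"hand": 0.3,"translation": [69,2,-205],"angular": [0,0,0]},{"hand": 0.3,"translation": [69,2,-205],"angular": [0,0,0]}]' --force 40

```text
t: 14.8
eef_pos: [0.5704, -0.0044, 0.0453]
tool_rot: [0.002, -0.045, 0.999, 0.0]
contact_force: [-1.5, -1.3, 8.2]
gripper_width: 0.5
grasp_force: 39.9
```

drive_tool --commands '[{"hand": 0.3,"translation": [0,0,40],"angular": [0,0,0]},{"hand": 0.3,"translation": [0,0,95],"angular": [0,0,0]},{"hand": 0.3,"translation": [-20,-40,115],"angular": [0,0,0]},{"hand": 0.3,"translation": [-45,-85,115],"angular": [0,0,0]},{"hand": 0.3,"translation": [-72,-133,115],"angular": [0,0,0]},{"hand": 0.3,"translation": [-98,-180,115],"angular": [0,0,0]},{"hand": 0.3,"translation": [-118,-209,110],"angular": [0,0,0]},{"hand": 0.3,"translation": [-118,-209,60],"angular": [0,0,0]},{"hand": 0.3,"translation": [-118,-209,30],"angular": [0,0,0]},{"hand": 0.3,"translation": [-118,-209,30],"angular": [0,0,0]},{"hand": 0.3,"translation": [-118,-209,30],"angular": [0,0,0]}]'

```text
t: 16.18
eef_pos: [0.452, -0.2136, 0.0747]
tool_rot: [0.001, -0.045, 0.999, -0.0]
contact_force: [0.2, 0.3, -0.7]
gripper_width: 0.503
grasp_force: 41.4
```

Run:
```python
from h import *
bot.read_camera('top');bot.read_camera('top'); 
M=bot.camera_model('wrist'); im=save('wrist','w7.png'); o=bot.get_obs(); print(o['t'],o['eef_pos'],o['tool_rot'],o['gripper_width'])
```

```text
16.325 [ 0.45221666 -0.2135316   0.07477008] [ 1.34047275e-03 -4.52040516e-02  9.98976804e-01 -3.77916564e-04] 0.4982874456962445
```

View pics/w7.png

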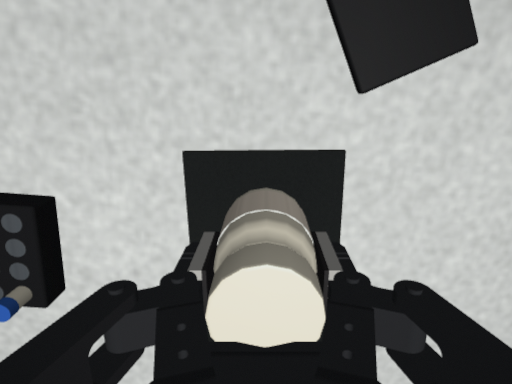

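The bottle hangs upright, centred on the mat's near part.

drive_tool --commands '[{"hand": 0.3,"translation": [0,-1,-15],"angular": [0,0,0]},{"hand": 0.3,"translation": [0,-1,-24],"angular": [0,0,0]},{"hand": 0.3,"translation": [0,-1,-27],"angular": [0,0,0]},{"hand": 0.3,"translation": [0,-1,-27],"angular": [0,0,0]},{"hand": 0.3,"translation": [0,-1,-27],"angular": [0,0,0]},{"hand": 0.65,"translation": [0,-1,-27],"angular": [0,0,0]},{"hand": 1,"translation": [0,-1,-27],"angular": [0,0,0]},{"hand": 1,"translation": [0,-1,-27],"angular": [0,0,0]},{"hand": 1,"translation": [0,-1,0],"angular": [0,0,0]},{"hand": 1,"translation": [0,-1,50],"angular": [0,0,0]},{"hand": 1,"translation": [0,-1,110],"angular": [0,0,0]}]'

```text
t: 17.7
eef_pos: [0.4503, -0.214, 0.1838]
tool_rot: [-0.001, -0.045, 0.999, 0.0]
contact_force: [1.7, 0.8, 0.1]
gripper_width: 0.997
grasp_force: 0.0
```

drive_tool --commands '[{"hand": 1,"translation": [-1,50,20],"angular": [0,0,-0.22]},{"hand": 1,"translation": [-1,110,20],"angular": [0,0,-0.22]},{"hand": 1,"translation": [-1,170,20],"angular": [0,0,-0.22]},{"hand": 1,"translation": [-1,211,20],"angular": [0,0,-0.22]},{"hand": 1,"translation": [-1,211,20],"angular": [0,0,-0.22]},{"hand": 1,"translation": [-1,211,20],"angular": [0,0,-0.22]}]'

```text
t: 18.45
eef_pos: [0.45, -0.0039, 0.2031]
tool_rot: [-0.0, 0.065, 0.998, -0.0]
contact_force: [0.3, -0.4, -0.5]
gripper_width: 1.001
grasp_force: 0.0
```

Run:
```python
from h import *
bot.read_camera('top');bot.read_camera('top'); 
M=bot.camera_model('wrist'); im=save('wrist','w8.png'); o=bot.get_obs(); print(o['t'],o['eef_pos'],o['tool_rot'],o['gripper_width'])
import pickle; pickle.dump(M,open('M8.pkl','wb'))
t=save('top','t8.png'); t=cv2.resize(t[100:280,220:360],None,fx=2.13,fy=2.13)
cv2.imwrite('pics/c8.png',np.hstack([im[:,:,::-1],t[:,:,::-1][:384].copy() if t.shape[0]>=384 else cv2.resize(t,(288,384))[:,:,::-1]])[:,:800])
```

```text
18.6 [ 0.45002693 -0.00471391  0.20317942] [-1.51074053e-04  6.61196731e-02  9.97811670e-01 -1.92100726e-04] 1.0018276842531302
```

View pics/c8.png

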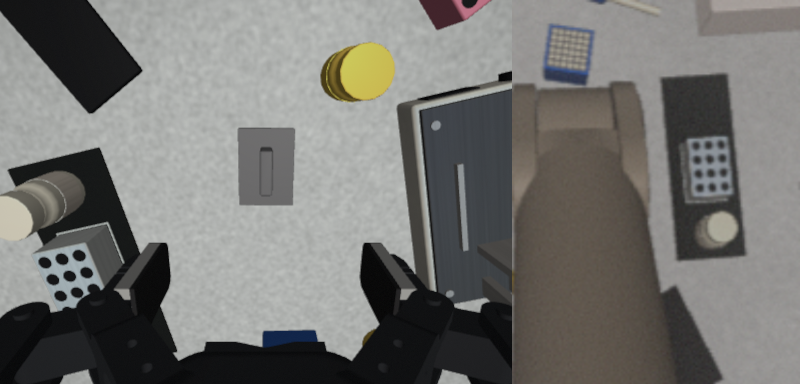

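The lid is square to the tool at (266,166), corners (238,128)–(293,205). The bottle stands before the block.

Run:
```python
from h import *; import pickle
M=pickle.load(open('M8.pkl','rb'))
A=lambda x,y,z: atz('wrist',(x,y),z,M)[:2]
q=np.array([A(*p,.006) for p in [(238,128),(294,128),(293,205),(239,205)]]); d=q[2]+q[3]-q[0]-q[1]; print('lid',q.mean(0),np.arctan2(d[1],d[0]),np.linalg.norm(q[0]-q[3]),np.linalg.norm(q[0]-q[1]))
print('rib top',A(266,150,.03),A(266,196,.03))
T=pickle.load(open('M6.pkl','rb'))
# top camera: bottle cap, block top, rough
s=2.13
P=lambda x,y,z: atz('top',(220+(x-512)/s,100+y/s),z)[:2]
print('cap',P(717,230,.083),'block',np.mean([P(*p,.048) for p in [(686,138),(729,136),(734,197),(690,200)]],0))
```

```text
lid [ 0.45158877 -0.00263385] -0.1327010378551777 0.07964609785553976 0.054588551121964396
rib top [4.29307879e-01 2.38545219e-04] [ 0.47341817 -0.00564959]
cap [ 0.44299821 -0.19824961] block [ 0.53028795 -0.19645643]
```

drive_tool --commands '[{"hand": 1,"translation": [1,2,-60],"angular": [0,0,0]},{"hand": 0.8,"translation": [1,2,-115],"angular": [0,0,0]},{"hand": 0.5,"translation": [1,2,-155],"angular": [0,0,0]},{"hand": 0.5,"translation": [1,2,-175],"angular": [0,0,0]},{"hand": 0.5,"translation": [1,2,-175],"angular": [0,0,0]},{"hand": 0.2,"translation": [1,2,-175],"angular": [0,0,0]},{"hand": 0,"translation": [1,2,-175],"angular": [0,0,0]},{"hand": 0,"translation": [1,2,-175],"angular": [0,0,0]},{"hand": 0,"translation": [1,2,-175],"angular": [0,0,0]},{"hand": 0,"translation": [1,2,-175],"angular": [0,0,0]}]' --force 40

```text
t: 19.9
eef_pos: [0.4521, -0.0014, 0.0295]
tool_rot: [0.001, 0.065, 0.998, 0.0]
contact_force: [0.1, -0.4, 8.0]
gripper_width: 0.126
grasp_force: 40.0
```

drive_tool --commands '[{"hand": 0,"translation": [0,0,50],"angular": [0,0,0]},{"hand": 0,"translation": [0,0,105],"angular": [0,0,0.06]},{"hand": 0,"translation": [20,-45,120],"angular": [0,0,0.12]},{"hand": 0,"translation": [41,-95,120],"angular": [0,0,0.18]},{"hand": 0,"translation": [61,-150,120],"angular": [0,0,0.226]},{"hand": 0,"translation": [78,-195,120],"angular": [0,0,0.226]},{"hand": 0,"translation": [81,-205,120],"angular": [0,0,0.226]},{"hand": 0,"translation": [81,-205,90],"angular": [0,0,0.226]},{"hand": 0,"translation": [81,-205,65],"angular": [0,0,0.226]},{"hand": 0,"translation": [81,-205,65],"angular": [0,0,0.226]},{"hand": 0,"translation": [81,-205,65],"angular": [0,0,0.226]}]'

```text
t: 21.28
eef_pos: [0.5326, -0.2059, 0.0943]
tool_rot: [0.0, -0.048, 0.999, -0.0]
contact_force: [0.3, -0.0, -0.6]
gripper_width: 0.13
grasp_force: 39.2
```

Run:
```python
from h import *
bot.read_camera('top');bot.read_camera('top'); 
im=save('wrist','w9.png'); o=bot.get_obs(); print(o['t'],o['eef_pos'],o['tool_rot'],o['gripper_width'])
```

```text
21.425 [ 0.53286475 -0.20630705  0.0945364 ] [ 9.82407975e-04 -4.82113402e-02  9.98836650e-01 -2.21669858e-04] 0.13096208598072445
```

View pics/w9.png

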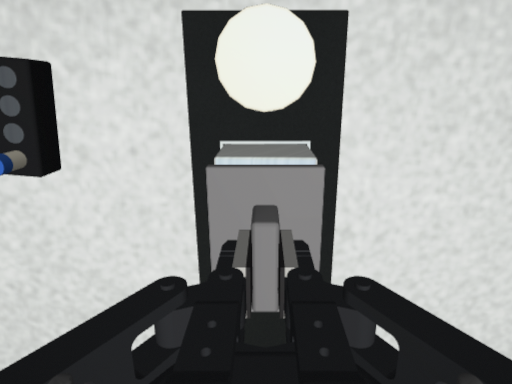

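The lid hangs level over the block; its front edge is at row 167 and the block's front top edge at row 157, both centred near column 266.

Run:
```python
from h import *
z=bot.get_obs()['eef_pos'][2]-.0295
print('lid',[atz('wrist',p,z+.006)[:2].round(4) for p in [(208,167),(323,166)]],'blk',[atz('wrist',p,.048)[:2].round(4) for p in [(215,157),(317,157)]])
print('outl',[atz('wrist',p,.003)[:2].round(4) for p in [(220,142),(310,142)]],'cap',atz('wrist',(265,58),.083))
```

```text
lid [array([ 0.4957, -0.235 ]), array([ 0.4902, -0.1822])] blk [array([ 0.4957, -0.2351]), array([ 0.4906, -0.1813])]
outl [array([ 0.4951, -0.2384]), array([ 0.4895, -0.1792])] cap [ 0.44752465 -0.21316644  0.083     ]
```

drive_tool --commands '[{"hand": 0,"translation": [0,0,-12],"angular": [0,0,0]},{"hand": 0,"translation": [0,0,-16.5],"angular": [0,0,0]},{"hand": 0,"translation": [0,0,-17],"angular": [0,0,0]},{"hand": 0,"translation": [0,0,-17],"angular": [0,0,0]},{"hand": 0.3,"translation": [0,0,-17],"angular": [0,0,0]},{"hand": 0.5,"translation": [0,0,-17],"angular": [0,0,0]},{"hand": 0.5,"translation": [0,0,-17],"angular": [0,0,0]},{"hand": 0.5,"translation": [0,0,20],"angular": [0,0,0]},{"hand": 1,"translation": [0,0,75],"angular": [0,0,0]},{"hand": 1,"translation": [0,0,135],"angular": [0,0,0]}]'

```text
t: 22.68
eef_pos: [0.5315, -0.2061, 0.2292]
tool_rot: [-0.001, -0.048, 0.999, 0.0]
contact_force: [0.7, 0.7, 0.7]
gripper_width: 0.901
grasp_force: 0.0
```

drive_tool --commands '[{"hand": 1,"translation": [87,200,20],"angular": [0,0,-0.17]},{"hand": 1,"translation": [87,200,20],"angular": [0,0,-0.17]},{"hand": 1,"translation": [87,200,20],"angular": [0,0,-0.17]},{"hand": 1,"translation": [87,200,20],"angular": [0,0,-0.17]},{"hand": 1,"translation": [87,200,20],"angular": [0,0,-0.17]},{"hand": 1,"translation": [87,200,20],"angular": [0,0,-0.17]},{"hand": 1,"translation": [87,200,20],"angular": [0,0,-0.17]}]'

```text
t: 23.55
eef_pos: [0.6186, -0.0083, 0.2482]
tool_rot: [-0.0, 0.038, 0.999, -0.0]
contact_force: [0.6, 0.6, 0.4]
gripper_width: 1.002
grasp_force: 0.0
```

Run:
```python
from h import *
bot.read_camera('top');bot.read_camera('top'); 
M=bot.camera_model('wrist'); im=save('wrist','w10.png'); o=bot.get_obs(); print(o['t'],o['eef_pos'],o['tool_rot'],o['gripper_width'])
import pickle; pickle.dump(M,open('M10.pkl','wb'))
```

```text
23.7 [ 0.61885476 -0.00749774  0.24834886] [-4.73400310e-05  3.77898670e-02  9.99285703e-01 -8.35986681e-05] 0.9976781237326015
```

View pics/w10.png

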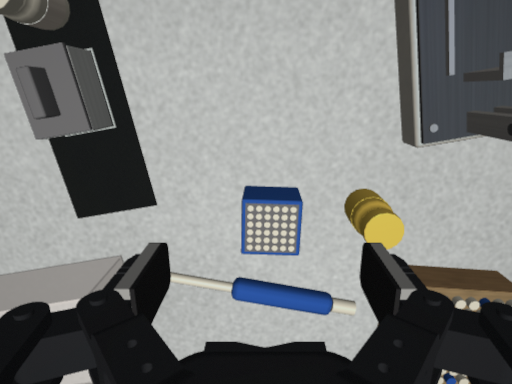

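The lid sits on the block. The tip box's top corners are (242,202), (302,202), (299,254) and (242,254), nearly square to the tool; the yellow bottle has room beside it.

Run:
```python
from h import *; import pickle
M=pickle.load(open('M10.pkl','rb'))
A=lambda x,y,z: atz('wrist',(x,y),z,M)[:2]
q=np.array([A(*p,.053) for p in [(242,202),(302,202),(299,254),(242,254)]]); d=q[2]+q[3]-q[0]-q[1]; print('box',q.round(4),q.mean(0),np.arctan2(d[1],d[0]),np.linalg.norm(q[0]-q[3]),np.linalg.norm(q[0]-q[1]))
b=[A(244,188,0),A(299,188,0)];print('foot',b)
print('yellow',A(363,196,0),A(384,230,.08))
```

```text
box [[ 0.6542 -0.0331]
 [ 0.659   0.0289]
 [ 0.7186  0.023 ]
 [ 0.7138 -0.0389]] [ 0.68639984 -0.00501235] -0.09848376169572971 0.05991833066026103 0.062162362164670214
foot [array([ 0.65492904, -0.03426374]), array([0.66002902, 0.03114728])]
yellow [0.67604756 0.10737277] [0.68438848 0.10470154]
```

drive_tool --commands '[{"hand": 1,"translation": [45,2,-30],"angular": [0,0,-0.01]},{"hand": 1,"translation": [69,3,-75],"angular": [0,0,-0.01]},{"hand": 1,"translation": [69,3,-130],"angular": [0,0,-0.01]},{"hand": 1,"translation": [69,3,-180],"angular": [0,0,-0.01]},{"hand": 1,"translation": [69,3,-213],"angular": [0,0,-0.01]},{"hand": 1,"translation": [69,3,-213],"angular": [0,0,-0.01]},{"hand": 0.7,"translation": [69,3,-213],"angular": [0,0,-0.01]},{"hand": 0.5,"translation": [69,3,-213],"angular": [0,0,-0.01]},{"hand": 0.5,"translation": [69,3,-213],"angular": [0,0,-0.01]},{"hand": 0.5,"translation": [69,3,-213],"angular": [0,0,-0.01]}]' --force 40

```text
t: 24.95
eef_pos: [0.6897, -0.0035, 0.0376]
tool_rot: [0.002, 0.042, 0.999, 0.0]
contact_force: [-0.4, -0.9, 6.4]
gripper_width: 0.746
grasp_force: 46.5
```

drive_tool --commands '[{"hand": 0.5,"translation": [0,0,45],"angular": [0,0,0]},{"hand": 0.5,"translation": [0,0,90],"angular": [0,0,0.05]},{"hand": 0.5,"translation": [-13,-40,100],"angular": [0,0,0.1]},{"hand": 0.5,"translation": [-28,-85,100],"angular": [0,0,0.15]},{"hand": 0.5,"translation": [-45,-135,100],"angular": [0,0,0.18]},{"hand": 0.5,"translation": [-60,-180,100],"angular": [0,0,0.18]},{"hand": 0.5,"translation": [-64,-194,90],"angular": [0,0,0.18]},{"hand": 0.5,"translation": [-64,-194,50],"angular": [0,0,0.18]},{"hand": 0.5,"translation": [-64,-194,25],"angular": [0,0,0.18]},{"hand": 0.5,"translation": [-64,-194,25],"angular": [0,0,0.18]},{"hand": 0.5,"translation": [-64,-194,25],"angular": [0,0,0.18]}]'

```text
t: 26.32
eef_pos: [0.625, -0.1969, 0.0613]
tool_rot: [0.001, -0.048, 0.999, -0.0]
contact_force: [0.3, 0.7, -1.0]
gripper_width: 0.74
grasp_force: 45.6
```

Run:
```python
from h import *
bot.read_camera('top');bot.read_camera('top'); 
M=bot.camera_model('wrist'); im=save('wrist','w11.png'); o=bot.get_obs(); print(o['t'],o['eef_pos'],o['tool_rot'],o['gripper_width'])
import pickle; pickle.dump(M,open('M11.pkl','wb'))
```

```text
26.475 [ 0.62519168 -0.1973251   0.06178447] [ 1.20936101e-03 -4.82045467e-02  9.98836716e-01 -2.70577894e-04] 0.7400498121556264
```

View pics/w11.png

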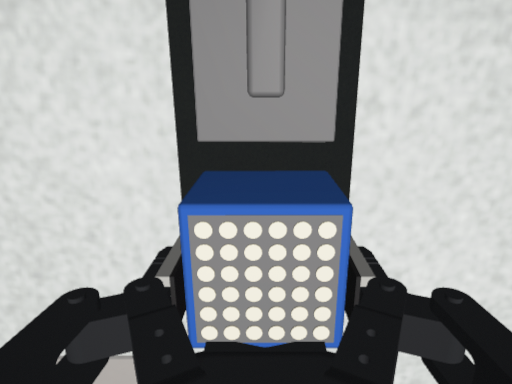

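The box hangs square over the mat's far part, in line with the lid (lid's rear edge at row 141, box's near top edge at row 205).

Run:
```python
from h import *
a=np.mean([atz('wrist',p,.054)[:2] for p in [(197,141),(335,141)]],0); b=np.mean([atz('wrist',p,.0772)[:2] for p in [(180,207),(351,207)]],0)
u=np.array([np.cos(.095),np.sin(.095)]); d=b-a; print(a,b,'gap',d@u,'across',d@[-u[1],u[0]])
```

```text
[ 0.57113336 -0.20080224] [ 0.59076514 -0.19918206] gap 0.019696941974092077 across -0.0002493338637255889
```

Gap is 19.7 mm. I'll lower and release the box, then back off to look.

drive_tool --commands '[{"hand": 0.5,"translation": [0,0,-12],"angular": [0,0,0]},{"hand": 0.5,"translation": [0,0,-19],"angular": [0,0,0]},{"hand": 0.5,"translation": [0,0,-22],"angular": [0,0,0]},{"hand": 0.5,"translation": [0,0,-22],"angular": [0,0,0]},{"hand": 0.85,"translation": [0,0,-22],"angular": [0,0,0]},{"hand": 1,"translation": [0,0,-22],"angular": [0,0,0]},{"hand": 1,"translation": [0,0,-22],"angular": [0,0,0]},{"hand": 1,"translation": [0,0,20],"angular": [0,0,0]},{"hand": 1,"translation": [0,0,70],"angular": [0,0,0]},{"hand": 1,"translation": [0,0,130],"angular": [0,0,0]},{"hand": 1,"translation": [-50,0,170],"angular": [0,0,0]}]'

```text
t: 27.85
eef_pos: [0.5784, -0.1968, 0.2322]
tool_rot: [0.003, -0.049, 0.999, -0.001]
contact_force: [-0.9, -0.2, 0.2]
gripper_width: 0.998
grasp_force: 0.0
```

drive_tool --commands '[{"hand": 1,"translation": [-60,10,60],"angular": [0,0,0]},{"hand": 1,"translation": [-90,10,80],"angular": [0,0,0]},{"hand": 1,"translation": [-90,10,80],"angular": [0,0,0]},{"hand": 1,"translation": [-90,10,80],"angular": [0,0,0]}]'

```text
t: 28.35
eef_pos: [0.4856, -0.187, 0.3092]
tool_rot: [0.0, -0.048, 0.999, 0.0]
contact_force: [0.3, 0.0, -0.1]
gripper_width: 1.001
grasp_force: 0.0
```

Run:
```python
from h import *
bot.read_camera('top');bot.read_camera('top'); 
M=bot.camera_model('wrist'); im=save('wrist','w12.png'); o=bot.get_obs(); print(o['t'],o['eef_pos'])
import pickle; pickle.dump(M,open('M12.pkl','wb'))
```

```text
28.5 [ 0.48572325 -0.18694672  0.30805675]
```

View pics/w12.png

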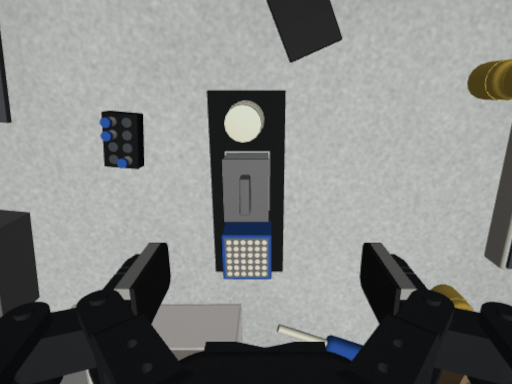

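All three stand in line on the mat: cap (244,123), lid (246,189), box top (247,257). I'll check the distances.

Run:
```python
from h import *; import pickle
M=pickle.load(open('M12.pkl','rb')); A=lambda x,y,z: atz('wrist',(x,y),z,M)[:2]
u=np.array([np.cos(.095),np.sin(.095)]); v=np.array([-u[1],u[0]])
f=(A(223,157.5,.054)+A(270,157.5,.054))/2; c=f+.04*u
cap=A(244,123,.083); bx=np.mean([A(*p,.056) for p in [(222,235),(272,235),(271,279),(223,279)]],0)
m=(A(208,91,.003)+A(285,91,.003))/2+.12*u
for n,p in [('mat rect',m),('bottle',cap),('box',bx)]: print(n,(p-c)@u,(p-c)@v)
```

```text
mat rect 0.00492997737471305 -0.0014956392666776593
bottle -0.08281742299144322 -0.0004524621662979968
box 0.09026284229271807 -0.0012859150502837317
```

Everything is well within tolerance.

```bash
python3 -c "
from h import *
print(bot.hand_in())"
```

```text
the job is handed in; nothing more can be done
None
```

The job is handed in at about 28.5 s with no verdict returned. The bar is up, the block is on the outline with its lid on, and in my last measurement the bottle (83 mm before the block) and tip box (90 mm beyond) are both well within tolerance.

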